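Touch off a clamped board with an edge probe

ROBOT

A 6-joint arm with a two-finger parallel gripper is mounted at the origin on the work surface. World frame = base frame: x ahead of the robot, y to its left, z up, the work surface at z = 0. Lengths are in mm, angles in degrees, forces in N, time in s.
With the tool pointing down it reaches from about 300 to 850 mm from the base axis. Payload 4.2 kg.
Tool frame: the origin (TCP) lies midway between the tips of the shut fingers; the grasp point (between the pads) lies 19 mm behind it; x points along the fingers, z is the direction in which the jaws open and shut, and the axes are right-handed (so a half turn about x gives the same grasp; the last joint's range is limited). The gripper opens to 91 mm and grips with 3 to 60 N. Pads are 32 mm wide; open, the fingers measure 118 mm over their backs; the gripper's body (76 mm by 178 mm) begins 60 mm behind the grasp point.
Start: joints at [-1.146, 18.312, 89.639, -0, 72.044, -1.146], TCP at [575.016, 0, 213.976] pointing down, gripper open.
Joint ranges: [-177.97, 177.97], [-48.28, 115.42], [12.27, 149.76], [-77.06, 257.06], [2.81, 150.46], [-146.56, 146.56]. Speed limits (degrees/s): [147.25, 147.25, 180, 180, 180, 180].

INTERFACE

Orientations are given as [roll, pitch, yaw] about the fixed x, y, z axes, in that order (R = Rz(yaw) Ry(pitch) Rx(roll)).
In Python, from workcell import env gives the robot as it stands.
- The arm moves only by the tool send_rows, never from a script. Its argument "commands" is a list that holds one entry, the list of rows, each a list of 6 numbers: the shift along the tool's x, y, z normalised to -1 to 1, where 1 is 0.1 m, then the turn, a rotation vector about the tool's x, y, z normalised to -1 to 1, where 1 is 2 pi rad. In form: [[[x, y, z, wx, wy, wz], ...]]. A call has 1 to 20 rows; each row is the pose to reach, as a shift and turn from the pose commanded when the call began, along the tool's axes at that moment, turning the shorter way round; what a row does not reach only later rows make up. A row lasts 1/8 s, in which the tool goes at most 62.5 mm and 10.7 degrees, less where a joint would pass 70% of its speed; a pose out of reach is approached as far as the arm can. A call with a number of a shift or a turn outside -1 to 1 is refused whole. A call with a gripper value outside its range is refused whole. "jaw" is the closure, from -1 (fully open) to 1 (shut), so that 0 is half open, set as the call begins (left out, the last holds). The fingers move at their own pace and stop on an object; "force" is the grip in N (left out, the last holds). Time passes only in rows, so rows that repeat a pose let the fingers close. It gives the time, the measured TCP pose, the force and the opening at its end, in the units of the state.
- env.state(): the state, without advancing time (a new reading comes with each control period).
- env.grab_frame(name): name is "scene" or "side" or "wrist"; returns (picture, depth): 384x512x3 uint8, red, green, blue; 384x512 float32, mm along the optical axis (not along the pixel's ray), 0 where there is no reading.
- env.get_calibration(name): a dict with "mtx" (3x3 intrinsics, pixels), "dist_coeffs" ([k1, k2, p1, p2, k3] as OpenCV has them; the pictures are not rectified), "camera_from_world" (4x4, takes a point from world to camera coordinates). Camera axes: x right, y up, looking along -z (the intrinsics and any distortion apply to the point x, -y, -z); pixel columns grow to the right and rows downward; lengths in mm; the calibration is good to about 2 mm. A picture is of the moment at which its call begins: read the wrist's pose just before it. get_calibration takes no time and is no camera call; for the wrist camera it gives the pose at the moment of the call.
- env.job_done(): hands the job in, once; it reports no verdict.
The state is a dict: "time_s": time; "qpos": joint angles; "qvel": joint speeds; "effort": joint torques, N m; "ee_pos": TCP position; "ee_rot": TCP orientation; "force": force on the tool from outside, world axes, zero at the start; "torque": the same for the moment, N m; "gripper_width": finger opening in mm.
Only numpy, scipy, OpenCV 4.12 (cv2) and the standard library are available. Lean on these libraries where they do the work, as an engineer would, in place of code of your own. Each camera call takes 0.05 s, during which the arm holds its last target.

TASK

Find where the glued-up board really sits in its jig before it is routed: take the edge probe from its fork stand and, with its ball tip, press lightly and steadily (2 or 3 N, for about half a second) first on the board's free long edge near the stop block, then on the same edge near the other end, then on the end face away from the stop block, backing off clear after each touch. Then hang the probe back in its fork, upright, and let go. Never press hard and leave the other things on the bench where they are.

Things in the scene. Friction and masses are not known exactly. Their poses are not given: they have to be found in the camera images.
- jig: Fixed routing jig with a grey laminated bed; origin on the table under its bed, z up. Bed 18 mm thick, x -90 to 110 mm, y -160 to 160. A striped, glued-up rectangular board, 110 (x) x 190 (y) x 40 mm (z 18 to 58), is clamped fast on it, by the drawing centred at x -10, y 0; really up to 8 mm off in x and in y and turned up to 0.05 rad, which the jig's pose does not show: find it by touch.
- clamps (a point): Point on the jig's y mid-line, x 10 mm, z 58. Two steel toggle clamps at jig y +50 and -50 press on the board at jig x 10 and reach back to a wooden rail (x 62 to 108, up to z 58) and on to x 146; nothing on them is higher than z 112. A wooden stop block stands by the board's +y end (jig x -40 to 40, y 116 to 146, up to z 80).
- edge_a (a point): First touch by the drawing: on the board's free long edge (faces jig -x, towards the robot), 30 mm from its stop-block end (jig x -65, y 65 mm), half way up the edge (z 38). A point fixed to the jig, not to the board: the true surface is up to about 12 mm nearer or farther along jig x. Touch in +x direction.
- edge_b (a point): Second touch by the drawing: the same long edge, 30 mm from the board's other end (jig x -65, y -65, z 38 mm); fixed to the jig like edge_a. Touch in jig +x direction.
- end_c (a point): Third touch by the drawing: the board's end face away from the stop block (faces jig -y), near its middle (jig x -15, y -95, z 38 mm); fixed to the jig, true surface up to about 12 mm off along jig y. Touch in jig +y direction.
- probe: Loose edge probe, about 180 g, hanging upright in the fork stand. Origin on its axis at the underside of its flange (56 mm diameter, z 0 to 5 mm), z up. Above it a square black grip 26 x 26 mm, faces square to the probe's x and y, z 5 to 65. Below it a neck of 22 mm diameter to z -15, then a thin stylus with a ball tip. Grip it hard (80 N or more), or sideways pushes at the tip twist it.
- tip (a point): Centre of the probe's white ball tip (8 mm diameter), on the axis 75 mm below the probe's origin. Its 5 mm stylus hangs on a spring pivot at probe z -15 and yields sideways in any direction, 1 mm per newton at the ball, up to about 12 mm, then it is rigid; it does not yield lengthwise.
- stand: Fixed dark steel fork stand, origin on the table, z up. Two level prongs (x -41 to 41 mm, top at z 120, 16 mm wide, centred at y +25 and -25) leave a slot 34 mm wide, open above and towards -x; back plate 80 mm wide at x 40 to 52, up to z 120. The probe's neck hangs in the slot, its flange rests on the prongs; it lifts straight up.
- rest (a point): Point on the stand midway between the prongs, level with their tops (120 mm above the table): where the probe's origin is when it hangs in place.
- offcut: Bystander: dark wood offcut 45 x 70 x 22 mm on the table, origin under its centre.
- pencil: Bystander: flat carpenter's pencil 12 x 164 x 7 mm on the table along its y, origin underneath.
- mallet: Bystander: wooden mallet lying behind the jig, head 90 x 55 x 55 mm, handle 150 mm along its -y, origin under the head.
- square: Bystander: try square lying down, wood stock 20 x 120 x 18 mm along its y, steel blade 130 mm along its x, origin under the stock.
- glue: Bystander: white glue bottle, 56 mm diameter, 110 mm tall, origin under its centre.
- driver: Bystander: screwdriver 190 mm long lying along its x.
- tin: Bystander: steel tin, 70 mm diameter, 60 mm tall, origin under its centre.
Mind the look-alikes: they are no part of the job. What is shaped like the probe but blue or green is not meant.

How it is judged:
By the outcome, as a careful person would: the job done as asked, in the order asked, and still so for the second after the job is handed in, with the robot touching nothing.
It also fails if it takes over 72 s, if anything falls off the work surface, if the arm or the gripper's body presses on something with over 40 N, if the wrist force passes 120 N, or if a joint passes its speed limit or range.

## Working session

There is one attempt and no reset: what is moved stays moved. The work goes in short steps, Python scripts to look and compute and a tool call to move; the robot and the scene stay as the last step left them, time stands still between calls to the robot, and variables do not carry over. Pictures are saved under pics/ and viewed, and the job is handed in when it is done.

Besides the shell and the picture viewer there is one more tool, called after "Emit:" as a command line: name --argument value ..., lists and objects as JSON in quotes. send_rows: Moves the arm, as the interface text tells. Its arguments: {"type":"object","properties":{"commands":{"type":"array","items":{"type":"array","items":{"type":"array","items":{"type":"number","minimum":-1,"maximum":1}}}},"jaw":{"type":"number"},"force":{"type":"number"}},"required":["commands"]}

```bash
ls; mkdir -p pics
cat > h.py <<'E'
import numpy as np, cv2
from workcell import env
from scipy.spatial.transform import Rotation as Rn
def grab(name,fn):
    K=env.get_calibration(name); im,d=env.grab_frame(name)
    cv2.imwrite('pics/'+fn+'.png',im[:,:,::-1]); np.savez('pics/'+fn+'.npz',im=im,d=d,mtx=K['mtx'],dist=K['dist_coeffs'],T=K['camera_from_world'])
    return im,d,K
def load(fn):
    z=np.load('pics/'+fn+'.npz'); return z['im'],z['d'],{'mtx':z['mtx'],'dist_coeffs':z['dist'],'camera_from_world':z['T']}
def cloud(d,K):
    h,w=d.shape; u,v=np.meshgrid(np.arange(w),np.arange(h))
    p=cv2.undistortPoints(np.stack([u,v],-1).reshape(-1,1,2).astype(float),np.array(K['mtx']),np.array(K['dist_coeffs'])).reshape(h,w,2)
    c=np.stack([p[...,0]*d,-p[...,1]*d,-d,np.ones_like(d)],-1)
    W=c@np.linalg.inv(np.array(K['camera_from_world'])).T
    W=W[...,:3]; W[d==0]=np.nan; return W
def proj(P,K):
    P=np.atleast_2d(P).astype(float); T=np.array(K['camera_from_world']); c=P@T[:3,:3].T+T[:3,3]
    c=c*[1,-1,-1]; return cv2.projectPoints(c,np.zeros(3),np.zeros(3),np.array(K['mtx']),np.array(K['dist_coeffs']))[0].reshape(-1,2)
E
python3 - <<'E'
from h import *
print(env.state())
for n in('scene','side','wrist'):
    im,d,K=grab(n,n+'0'); print(n,np.linalg.inv(K['camera_from_world'])[:3].round(2).tolist())
E
```

```text
pics
{'time_s': 0.0, 'qpos': array([-1.14425903e+00,  1.83522197e+01,  8.97035503e+01,  1.45367550e-03,
        7.20437132e+01, -1.14591925e+00]), 'qvel': array([-0.00427863,  0.01583656,  0.04334405,  0.02370697,  0.01930401,
       -0.01048955]), 'effort': array([-5.01459035e-04, -4.12465632e+01, -2.31973493e+01,  7.28826877e-02,
        4.58198413e-02, -1.41870069e-04]), 'ee_pos': array([5.74519603e+02, 3.50897958e-02, 2.13133824e+02]), 'ee_rot': array([178.05813957,  89.90050711, 178.05935044]), 'force': array([ 0.45686816,  0.17622165, -0.39661614]), 'torque': array([-0.03675982,  0.00319044, -0.05193803]), 'gripper_width': 91.41819295078753}
scene [[0.52, -0.59, 0.62, 1341.49], [0.85, 0.36, -0.37, -500.1], [-0.0, 0.73, 0.69, 927.33]]
side [[0.97, 0.15, -0.17, 388.63], [-0.23, 0.63, -0.74, -883.11], [-0.01, 0.76, 0.65, 843.36]]
wrist [[1.0, 0.0, 0.0, 574.98], [-0.0, 0.96, 0.26, 74.31], [-0.0, -0.26, 0.96, 383.25]]
```

View pics/scene0.png

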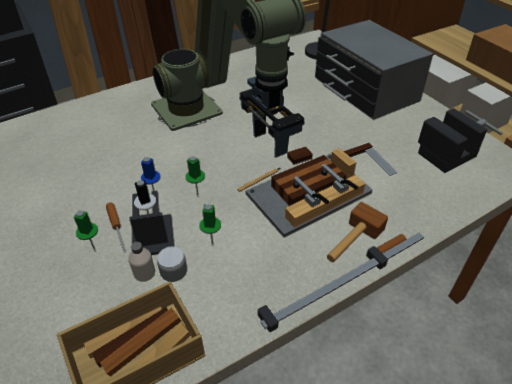

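View pics/side0.png

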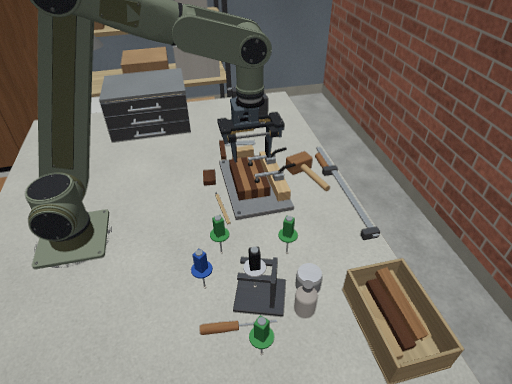

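View pics/wrist0.png

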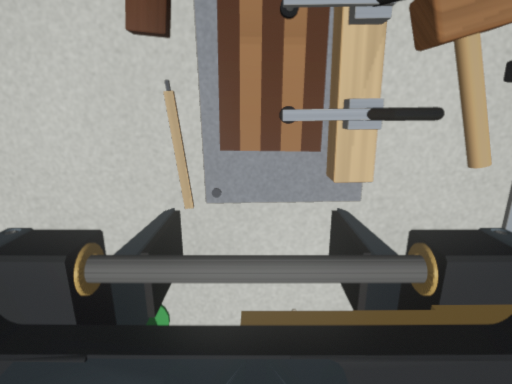

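Look-alikes in the scene picture: blue (150,170), green (195,168), (209,218) and (86,224). The black grip with a pale flange hanging in the fork is at (142,193), side (255,258), and that one is my choice. Next is a close crop to check it.

Run:
```python
from h import *
a,d,K=load('scene0'); b,e,L=load('side0')
A=cv2.resize(a[145:265,95:215],(400,400),interpolation=cv2.INTER_CUBIC); B=cv2.resize(b[225:345,205:325],(400,400),interpolation=cv2.INTER_CUBIC)
cv2.imwrite('pics/crop0.png',np.hstack([A,B])[:,:,::-1])
a=cv2.resize(a[120:240,230:390],(400,300),interpolation=cv2.INTER_CUBIC); B=cv2.resize(b[130:220,200:320],(400,300),interpolation=cv2.INTER_CUBIC)
cv2.imwrite('pics/crop1.png',np.hstack([a,B])[:,:,::-1])
for dd,KK,n in((d,K,'sc'),(e,L,'si')):
    W=cloud(dd,KK)
    pts={'sc':[(142,185),(142,203),(155,228),(152,190),(150,250)],'si':[(255,248),(256,268),(275,262),(255,300)]}[n]
    for u,v in pts: print(n,u,v,W[v,u].round(1))
```

```text
sc 142 185 [ 514.6 -331.9  183.7]
sc 142 203 [ 520.8 -344.1  132.7]
sc 155 228 [ 563.1 -336.3   74.6]
sc 152 190 [ 343.5 -271.4   -3.6]
sc 150 250 [ 572.9 -365.    14.6]
si 255 248 [ 510.3 -331.1  188.2]
si 256 268 [ 508.9 -345.6  131.8]
si 275 262 [ 560.8 -330.6  121.1]
si 255 300 [ 502.4 -357.8   15.8]
```

View pics/crop0.png

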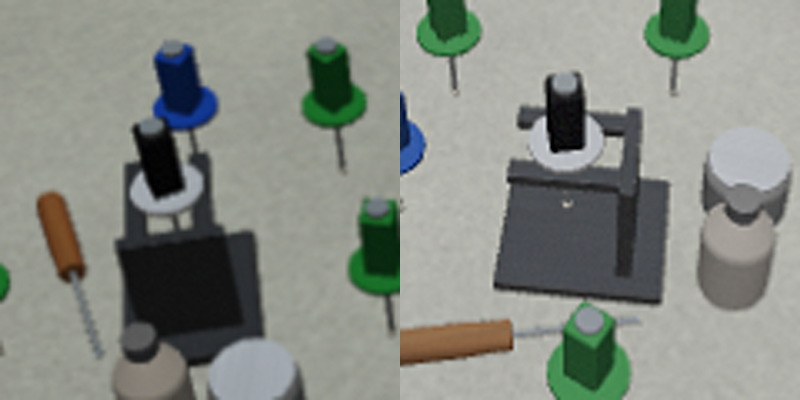

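View pics/crop1.png

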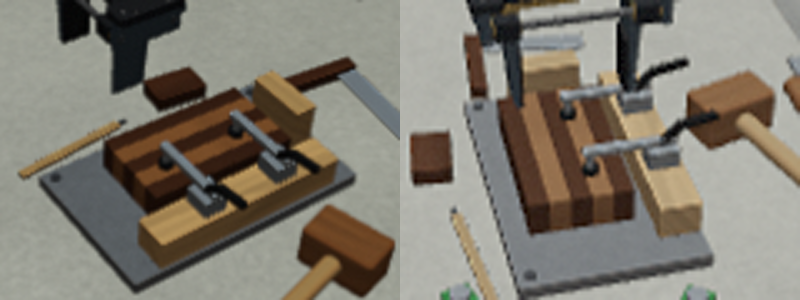

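Run:
```python
from h import *
S=[]
C=[]
for n in('scene0','side0'):
    im,d,K=load(n); W=cloud(d,K)
    m=np.isfinite(W[...,0])
    t=m&(abs(W[...,2])<12)&(W[...,0]>300)&(W[...,0]<900)&(abs(W[...,1])<450)
    print(n,'table z',np.median(W[t][:,2]))
    S.append(W[m]);C.append(im[m])
    # colored flanges
    hsv=cv2.cvtColor(im,cv2.COLOR_RGB2HSV)
    for nm,lo,hi in(('green',50,75),('blue',105,125)):
        mk=((hsv[...,0]>lo)&(hsv[...,0]<hi)&(hsv[...,1]>150)&(hsv[...,2]>40)&m).astype(np.uint8)
        k,l,s,c=cv2.connectedComponentsWithStats(mk)
        for i in range(1,k):
            if s[i,4]>40: p=W[l==i]; print(nm,c[i].round(),np.median(p,0).round(),p[:,2].min().round(),p[:,2].max().round())
    # stand
    q=W[m]; 
    a=q[(q[:,0]>430)&(q[:,0]<640)&(q[:,1]>-440)&(q[:,1]<-260)]
    for lo,hi in((8,25),(112,124),(124,131),(170,200)):
        b=a[(a[:,2]>lo)&(a[:,2]<hi)]
        if len(b)>3: print(lo,hi,len(b),b.min(0).round(),b.max(0).round(),b.mean(0).round(1),cv2.minAreaRect(b[:,:2].astype(np.float32)))
S=np.vstack(S);C=np.vstack(C)
x0,x1,y0,y1=420,900,-440,300
H=np.full((int((x1-x0)/1),int((y1-y0)/1),3),0,np.uint8)
o=np.argsort(S[:,2]);S=S[o];C=C[o]
k=(S[:,0]>x0)&(S[:,0]<x1-1)&(S[:,1]>y0)&(S[:,1]<y1-1)&(S[:,2]<125)
for p,c in zip(S[k],C[k]):
    cv2.circle(H,(int(y1-p[1]),int(x1-p[0])),1,c.tolist(),-1)
cv2.imwrite('pics/ortho.png',H[:,:,::-1])
```

```text
scene0 table z -1.1966110250690463
green [193. 164.] [ 454. -170.  138.] 116.0 144.0
green [195. 177.] [ 453. -175.   83.] 79.0 106.0
green [210. 222.] [ 640. -220.   85.] 77.0 145.0
green [ 81. 216.] [ 495. -491.  142.] 136.0 147.0
green [ 87. 232.] [ 497. -492.   83.] 79.0 102.0
blue [149. 173.] [ 391. -280.  100.] 78.0 184.0
8 25 623 [ 430. -430.    8.] [ 640. -267.   25.] [ 535.  -343.7   14.4] ((537.0430908203125, -347.94036865234375), (158.32130432128906, 209.75698852539062), 88.34007263183594)
112 124 510 [ 459. -411.  112.] [ 633. -292.  124.] [ 528.1 -341.3  119.1] ((553.879638671875, -350.11663818359375), (80.74996948242188, 183.72511291503906), 75.86742401123047)
124 131 60 [ 485. -360.  124.] [ 536. -307.  130.] [ 518.  -334.9  125.7] ((514.3502197265625, -336.8592224121094), (53.159019470214844, 44.36363220214844), 62.87025451660156)
170 200 119 [ 495. -348.  171.] [ 523. -320.  190.] [ 513.4 -334.8  181.8] ((509.0733947753906, -334.25946044921875), (26.205862045288086, 27.292789459228516), 86.01986694335938)
side0 table z 0.6168193807129683
blue [201. 266.] [ 380. -287.   96.] 81.0 147.0
8 25 1642 [ 430. -433.    8.] [ 639. -284.   25.] [ 517.1 -358.6   14.2] ((537.1312255859375, -358.0164489746094), (143.84397888183594, 209.59616088867188), 87.84780883789062)
112 124 499 [ 460. -408.  112.] [ 618. -292.  124.] [ 519.2 -348.8  119.8] ((546.9263916015625, -350.44329833984375), (81.3984603881836, 167.42677307128906), 75.52958679199219)
124 131 177 [ 480. -363.  124.] [ 565. -310.  131.] [ 504.4 -341.8  125.9] ((520.1015014648438, -340.2603759765625), (50.415592193603516, 82.80899810791016), 79.55856323242188)
170 200 141 [ 494. -350.  170.] [ 520. -321.  192.] [ 506.5 -339.9  183.6] ((507.01922607421875, -335.6612243652344), (27.717144012451172, 25.698474884033203), 85.64566802978516)
```

View pics/ortho.png

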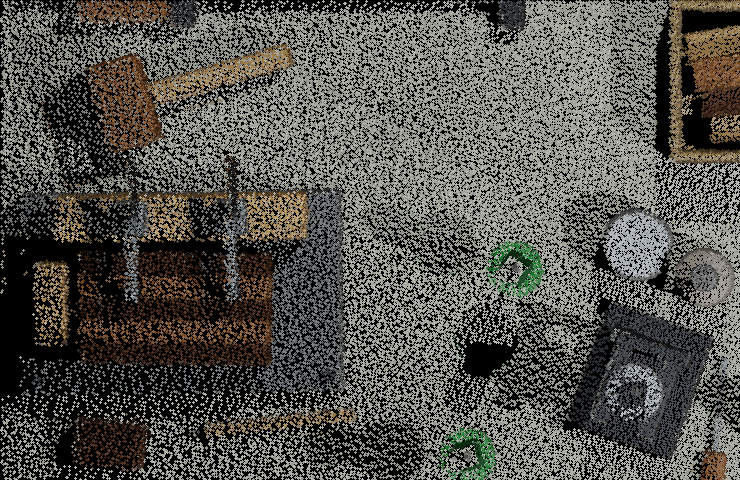

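```bash
cat >> h.py <<'E'
import json,os
def R0(psi): # psi deg: world yaw of tool z (jaw axis); tool x down
    c,s=np.cos(np.radians(psi)),np.sin(np.radians(psi))
    x=np.array([0,0,-1.]); z=np.array([c,s,0]); return np.stack([x,np.cross(z,x),z],1)
def getc(): return json.load(open('cmd.json'))
def setc(pos,psi): json.dump({'pos':list(map(float,pos)),'psi':float(psi)},open('cmd.json','w'))
def plan(pos,psi):
    c=getc(); R=R0(c['psi']); s=R.T@(np.array(pos)-c['pos'])/100
    a=(psi-c['psi']+180)%360-180
    print('shift',s.round(4),'turn x',round(-a/360,4),'dist mm',np.linalg.norm(s*100).round(1))
def did(s,wx=0): # record the last row
    c=getc(); R=R0(c['psi']); setc(np.array(c['pos'])+R@np.array(s)*100,c['psi']-wx*360)
    s=env.state(); E=Rn.from_euler('xyz',s['ee_rot'],degrees=True).as_matrix()
    print('cmd',np.round(getc()['pos'],2),getc()['psi'],'meas',s['ee_pos'].round(2),'jaw yaw',np.degrees(np.arctan2(E[1,2],E[0,2])).round(2),'tilt',np.degrees(np.arccos(-E[2,0])).round(2),'F',s['force'].round(2),'w',round(s['gripper_width'],2),'t',round(s['time_s'],2))
E
python3 - <<'E'
from h import *
s=env.state(); E=Rn.from_euler('xyz',s['ee_rot'],degrees=True).as_matrix(); print(E.round(3))
psi=0 if E[0,2]>0 else 180
setc([575.016,0,213.976],psi); print(psi,np.abs(R0(psi)-E).max())
plan([510,-410,330],psi)
plan([620,-90,400],psi)
E
```

```text
[[-0.001  0.     1.   ]
 [ 0.     1.    -0.   ]
 [-1.     0.    -0.001]]
0 0.001337429809023294
shift [-1.1602 -4.1    -0.6502] turn x -0.0 dist mm 431.0
shift [-1.8602 -0.9     0.4498] turn x -0.0 dist mm 211.5
```

Emit:
send_rows --commands '[[[-0.5, 0.2, 0, 0, 0, 0], [-1, 0.4, 0, 0, 0, 0], [-1, 0.4, 0, 0, 0, 0], [-1, 0.4, 0, 0, 0, 0]]]'

```text
time_s: 0.65
ee_pos: [574.6, 40.0, 313.2]
ee_rot: [-166.2, 89.9, -166.2]
force: [0.1, 0.0, -1.1]
gripper_width: 91.2
```

Run:
```python
from h import *
did([-1,.4,0]); im,d,K=grab('wrist','w1'); print(K['mtx'],np.linalg.inv(K['camera_from_world'])[:3].round(3))
```

```text
cmd [575.02  40.   313.98] 0.0 meas [574.57  39.95 313.17] jaw yaw 0.01 tilt 0.07 F [ 0.1   0.02 -1.12] w 91.19 t 0.65
[[298.8685403    0.         255.41410158]
 [  0.         298.8685403  191.37951546]
 [  0.           0.           1.        ]] [[ 1.00000e+00  0.00000e+00  2.00000e-03  5.74911e+02]
 [-1.00000e-03  9.64000e-01  2.65000e-01  1.14300e+02]
 [-2.00000e-03 -2.65000e-01  9.64000e-01  4.83167e+02]]
```

View pics/w1.png

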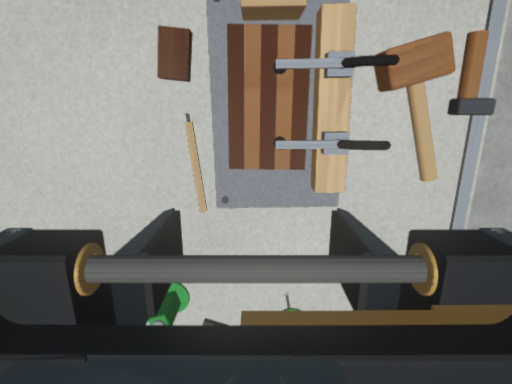

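The bed's left edge runs at about col 210 to 217, its bottom edge at row 208, and the board spans about (228..308, 25..170). I'll fit these lines on their known heights.

```bash
cat >> h.py <<'E'
def onplane(uv,K,z):
    uv=np.atleast_2d(uv).astype(float)
    p=cv2.undistortPoints(uv.reshape(-1,1,2),np.array(K['mtx']),np.array(K['dist_coeffs'])).reshape(-1,2)
    M=np.linalg.inv(np.array(K['camera_from_world'])); dr=np.c_[p[:,0],-p[:,1],-np.ones(len(p))]@M[:3,:3].T
    return M[:3,3]+dr*((z-M[2,3])/dr[:,2])[:,None]
def edge(g,axis,rng,lo,hi,sign):
    out=[]
    g=cv2.GaussianBlur(g.astype(np.float32),(0,0),1.0)
    for i in rng:
        l=g[i,lo:hi] if axis=='u' else g[lo:hi,i]
        gr=sign*np.gradient(l); k=int(np.argmax(gr))
        if 0<k<len(gr)-1:
            a,b,c=gr[k-1:k+2]; k=k+0.5*(a-c)/(a-2*b+c) if (a-2*b+c)!=0 else k
        out.append((lo+k,i) if axis=='u' else (i,lo+k))
    return np.array(out)
def fitl(P):
    P=P[:,:2]; m=np.ones(len(P),bool)
    for _ in range(6):
        vx,vy,x,y=cv2.fitLine(P[m].astype(np.float32),cv2.DIST_HUBER,0,.01,.01).ravel()
        r=(P-[x,y])@[-vy,vx]; m=abs(r)<max(1.0,2.5*np.median(abs(r)))
    return np.array([x,y]),np.array([vx,vy]),np.std(r[m]),m.sum()
E
python3 - <<'E'
from h import *
im,d,K=load('w1'); g=cv2.cvtColor(im,cv2.COLOR_RGB2GRAY)
def show(n,uv,z):
    c,v,s,k=fitl(onplane(uv,K,z)); 
    if abs(v[0])>abs(v[1]): v=v*np.sign(v[0])
    else: v=v*np.sign(v[1])
    print(n,c.round(1),'dir',np.degrees(np.arctan2(v[1],v[0])).round(2),'res',s.round(2),k); return c,v
show('bed left(18)',edge(g,'u',range(60,195),202,226,-1),18)
show('bed bottom(18)',edge(g,'v',range(240,330),200,216,1),18)
show('bed right',edge(g,'u',range(194,205),330,350,1),18)
show('rail front top(58)',edge(g,'u',[*range(20,50),*range(85,125),*range(160,185)],310,326,1),58)
show('rail back top(58)',edge(g,'u',[*range(15,45),*range(85,125),*range(160,185)],340,358,1),58)
show('board left top',edge(g,'u',range(35,160),220,236,-1),58)
show('board bottom top',edge(g,'v',range(235,300),160,178,1),58)
show('board right top',edge(g,'u',[*range(30,52),*range(80,125),*range(155,165)],300,318,1),58)
A=cv2.resize(im[0:215,190:360],None,fx=3,fy=2.7,interpolation=cv2.INTER_CUBIC); cv2.imwrite('pics/w1c.png',A[:,:,::-1])
E
```

```text
bed left(18) [507.6  86.5] dir 90.89 res 0.31 135
bed bottom(18) [621.4 -39.7] dir 0.79 res 0.32 90
bed right [708.3 -26.3] dir 91.74 res 0.14 11
rail front top(58) [659.2 123.4] dir 90.76 res 0.17 95
rail back top(58) [704.2 147. ] dir 91.12 res 0.43 90
board left top [536.1 131.4] dir 89.38 res 0.09 125
board bottom top [585.3  31.2] dir -0.55 res 0.16 65
board right top [651.2 143.4] dir 95.41 res 4.18 77
```

View pics/w1c.png

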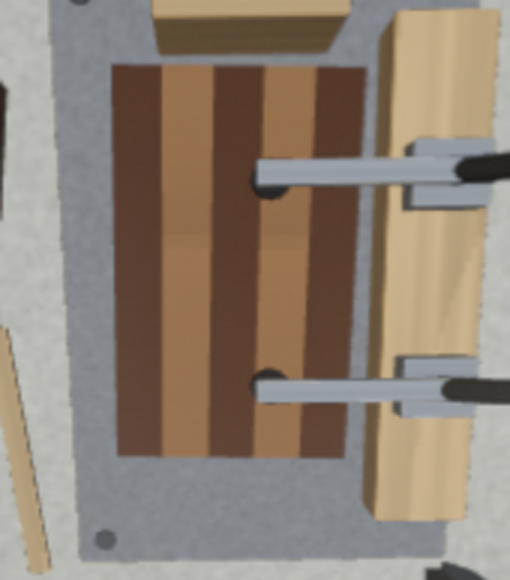

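Emit:
send_rows --commands '[[[-0.02, -0.45, -0.07, 0, 0, 0], [-0.03, -0.9, -0.13, 0, 0, 0]]]'

```text
time_s: 0.95
ee_pos: [561.1, -51.1, 315.1]
ee_rot: [177.7, 89.8, 177.7]
force: [0.5, 0.9, 0.4]
gripper_width: 91.3
```

Emit:
send_rows --commands '[[[-0.02, -0.45, -0.07, 0, 0, 0], [-0.03, -0.9, -0.13, 0, 0, 0]]]'

```text
time_s: 1.2
ee_pos: [547.9, -141.7, 318.2]
ee_rot: [165.4, 89.8, 165.3]
force: [0.8, 0.0, -0.8]
gripper_width: 91.2
```

Emit:
send_rows --commands '[[[-0.02, -0.45, -0.07, 0, 0, 0], [-0.03, -0.9, -0.13, 0, 0, 0]]]'

```text
time_s: 1.45
ee_pos: [534.8, -231.7, 321.2]
ee_rot: [155.5, 89.8, 155.4]
force: [-0.3, -0.3, 0.1]
gripper_width: 91.4
```

Emit:
send_rows --commands '[[[-0.02, -0.45, -0.07, 0, 0, 0], [-0.03, -0.9, -0.13, 0, 0, 0]]]'

```text
time_s: 1.7
ee_pos: [521.8, -321.6, 324.1]
ee_rot: [145.8, 89.8, 145.7]
force: [0.7, 0.4, 0.0]
gripper_width: 91.4
```

Emit:
send_rows --commands '[[[-0.02, -0.45, -0.07, 0, 0, 0], [-0.03, -0.9, -0.13, 0, 0, 0], [-0.03, -0.9, -0.13, 0, 0, 0], [-0.03, -0.9, -0.13, 0, 0, 0]]]'

```text
time_s: 2.2
ee_pos: [509.5, -409.7, 327.4]
ee_rot: [128.6, 89.8, 128.6]
force: [0.7, 0.1, 0.5]
gripper_width: 91.5
```

Run:
```python
from h import *
did([-.15,-4.5,-.65]); im,d,K=grab('wrist','w2')
```

```text
cmd [ 510.02 -410.    328.98] 0.0 meas [ 509.51 -409.66  327.42] jaw yaw -0.04 tilt 0.18 F [0.69 0.06 0.52] w 91.47 t 2.2
```

View pics/w2.png

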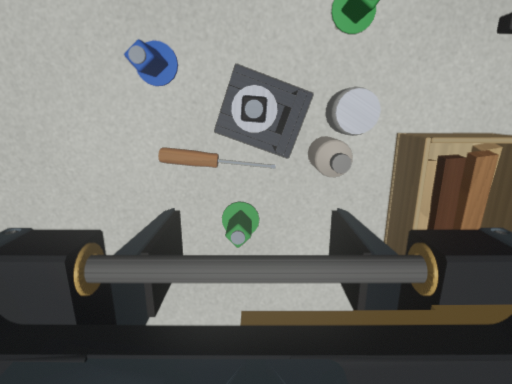

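Run:
```python
from h import *
im,d,K=load('w2')
A=cv2.resize(im[55:165,205:325],(720,660)[0:2],interpolation=cv2.INTER_CUBIC)
A=np.clip(A.astype(float)*1.6,0,255).astype(np.uint8)[:600]
cv2.imwrite('pics/w2c.png',A[:,:,::-1])
```

```text
(no output)
```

View pics/w2c.png

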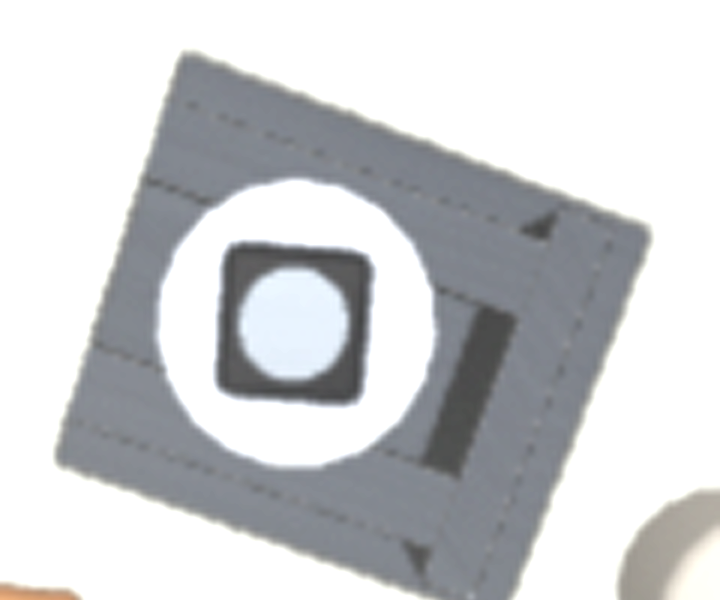

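Run:
```python
from h import *
im,d,K=load('w2'); f=8
x0,y0=205,55
A=cv2.resize(im[55:165,205:325],None,fx=f,fy=f,interpolation=cv2.INTER_CUBIC); g=cv2.cvtColor(A,cv2.COLOR_RGB2GRAY)
tou=lambda c:(np.asarray(c,float).reshape(-1,2)+.5)/f-.5+[x0,y0]
# flange white blob with hole filled
m=(g>110).astype(np.uint8)
# restrict region around flange centre
mm=np.zeros_like(m); cv2.circle(mm,(int((296/6)*f),int((322/6)*f)),int(27*f),1,-1); 
gg=g.copy()
for th in(100,120,140):
    b=((g>th)&(mm>0)).astype(np.uint8)
    cs,_=cv2.findContours(b,cv2.RETR_EXTERNAL,cv2.CHAIN_APPROX_NONE); c=max(cs,key=cv2.contourArea)
    P=onplane(tou(c),K,125); (e,r)=cv2.minEnclosingCircle(P[:,:2].astype(np.float32)); el=cv2.fitEllipse(P[:,:2].astype(np.float32)); print('flange',th,np.round(e,1),round(r,1),el)
    # dark square inside
    h=((g<th-40)).astype(np.uint8)*0
for th in(60,75,90):
    b=((g<th)).astype(np.uint8); mm2=np.zeros_like(m); cv2.circle(mm2,(int((296/6)*f),int((322/6)*f)),int(18*f),1,-1)
    b&=mm2
    cs,_=cv2.findContours(b,cv2.RETR_EXTERNAL,cv2.CHAIN_APPROX_NONE); c=max(cs,key=cv2.contourArea)
    P=onplane(tou(c),K,185); print('sq@185',th,cv2.minAreaRect(P[:,:2].astype(np.float32)))
for n,p in {'baseL':(185,52),'baseBL':(60,462),'baseTR':(650,230),'p1':(150,180),'p2':(97,345)}.items():
    pass
u=lambda p:np.array(p)/6-.5+1/12+[x0,y0]
# slot edges at z120: upper edge (150,180)->(515,318)?, lower (97,345)->(460,473)
for a,b in(((150,180),(515,316)),((97,345),(460,473))):
    P=onplane([u(a),u(b)],K,120); v=P[1]-P[0]; print('slot',P[:,:2].round(1).tolist(),np.degrees(np.arctan2(v[1],v[0])).round(2))
P=onplane([u(q) for q in((185,52),(650,230),(60,462))],K,8); print('base',P[:,:2].round(1).tolist(),[np.degrees(np.arctan2(*(P[k]-P[0])[[1,0]])).round(1) for k in(1,2)])
W=cloud(d,K)
for p in((296,322),(296,215),(200,400),(120,250),(300,120)):
    q=u(p).round().astype(int); print(p,W[q[1],q[0]].round(1))
```

```text
flange 100 [ 507.1 -334.3] 28.8 ((507.0989990234375, -334.20526123046875), (56.63425827026367, 56.64561080932617), 79.29163360595703)
flange 120 [ 507.1 -334.2] 28.2 ((507.13641357421875, -334.16357421875), (55.72046661376953, 55.766231536865234), 9.351545333862305)
flange 140 [ 507.1 -334.2] 27.8 ((507.1488952636719, -334.1293640136719), (55.01268768310547, 55.04823684692383), 27.993391036987305)
sq@185 60 ((507.19903564453125, -334.044189453125), (23.842811584472656, 23.673908233642578), 85.59963989257812)
sq@185 75 ((507.1682434082031, -334.0185241699219), (24.42741584777832, 24.33510971069336), 85.4119644165039)
sq@185 90 ((507.2024841308594, -334.0684509277344), (25.005313873291016, 24.931419372558594), 85.3528823852539)
slot [[478.1, -306.0], [551.6, -332.2]] -19.67
slot [[466.6, -337.8], [541.1, -363.6]] -19.11
base [[478.3, -266.3], [598.4, -309.6], [442.8, -368.8]] [np.float64(-19.8), np.float64(-109.1)]
(296, 322) [ 507.8 -333.5  189.5]
(296, 215) [ 507.3 -312.4  123.1]
(200, 400) [ 487.8 -348.3  125.1]
(120, 250) [ 461.7 -314.3   13.5]
(300, 120) [ 508.1 -283.8   12.7]
```

Run:
```python
from h import *
plan([507.6,-334.5,234.5],-4.6)
```

```text
shift [ 0.9448  0.755  -0.0242] turn x 0.0128 dist mm 121.0
```

Emit:
send_rows --commands '[[[0.9448, 0.755, -0.0242, 0.0128, 0, 0], [0.9448, 0.755, -0.0242, 0.0128, 0, 0], [0.9448, 0.755, -0.0242, 0.0128, 0, 0], [0.9448, 0.755, -0.0242, 0.0128, 0, 0]]]'

```text
time_s: 2.75
ee_pos: [508.8, -334.5, 236.0]
ee_rot: [-33.3, 89.8, -37.9]
force: [0.9, 0.3, 0.2]
gripper_width: 91.1
```

Run:
```python
from h import *
did([.9448,.755,-.0242],.0128); im,d,K=grab('wrist','w3')
plan([507.6,-334.5,134.5],-4.6)
```

```text
cmd [ 507.6 -334.5  234.5] -4.6080000000000005 meas [ 508.78 -334.48  236.04] jaw yaw -4.52 tilt 0.2 F [0.88 0.26 0.19] w 91.09 t 2.75
shift [1. 0. 0.] turn x -0.0 dist mm 100.0
```

View pics/w3.png

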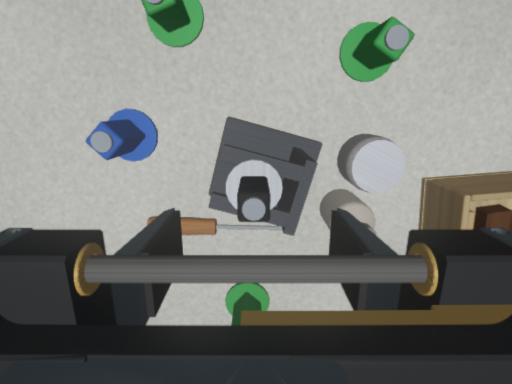

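Emit:
send_rows --commands '[[[0.35, 0, 0, 0, 0, 0], [0.7, 0, 0, 0, 0, 0], [1, 0, 0, 0, 0, 0], [1, 0, 0, 0, 0, 0], [1, 0, 0, 0, 0, 0]]]'

```text
time_s: 3.42
ee_pos: [509.2, -336.0, 136.8]
ee_rot: [-29.7, 89.7, -34.3]
force: [0.2, -0.1, 0.6]
gripper_width: 91.5
```

Run:
```python
from h import *
did([1,0,0]); im,d,K=grab('wrist','w4')
P=proj([[507.1,-334.2,185],[507.1,-334.2,125]],K); print(P)
```

```text
cmd [ 507.6 -334.5  134.5] -4.6080000000000005 meas [ 509.16 -335.97  136.76] jaw yaw -4.64 tilt 0.27 F [ 0.2  -0.06  0.62] w 91.49 t 3.42
[[251.03399984 274.39375059]
 [252.03582885 225.18152835]]
```

View pics/w4.png

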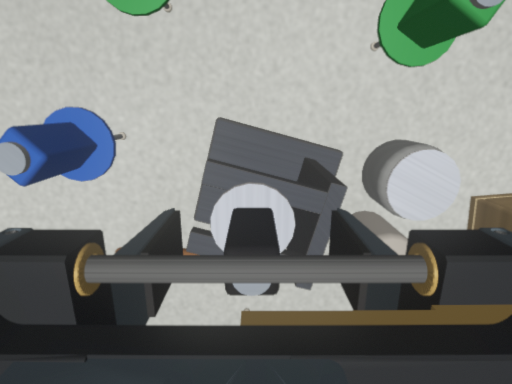

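Emit:
send_rows --commands '[[[0.02, 0.016, -0.02, 0, 0, 0], [0.02, 0.016, -0.02, 0, 0, 0], [0.02, 0.016, -0.02, 0, 0, 0]]]'

```text
time_s: 3.85
ee_pos: [505.8, -332.8, 132.9]
ee_rot: [-26.8, 90.0, -31.4]
force: [0.9, 0.3, 0.3]
gripper_width: 91.3
```

Emit:
send_rows --commands '[[[0, 0, 0, 0, 0, 0], [0, 0, 0, 0, 0, 0], [0, 0, 0, 0, 0, 0], [0, 0, 0, 0, 0, 0], [0, 0, 0, 0, 0, 0], [0, 0, 0, 0, 0, 0]]]' --jaw 1 --force 80

```text
time_s: 4.6
ee_pos: [505.7, -332.8, 132.5]
ee_rot: [15.5, 90.0, 10.9]
force: [0.3, -0.0, 0.4]
gripper_width: 33.9
```

Emit:
send_rows --commands '[[[0, -0.01, 0.013, 0, 0, 0], [0, -0.01, 0.013, 0, 0, 0], [0, -0.01, 0.013, 0, 0, 0], [0, -0.01, 0.013, 0, 0, 0]]]'

```text
time_s: 5.1
ee_pos: [507.0, -333.9, 132.5]
ee_rot: [-2.6, 90.0, -7.2]
force: [0.2, 1.0, -0.1]
gripper_width: 25.4
```

Run:
```python
from h import *
did([.02,.006,-.007]); im,d,K=grab('wrist','w5'); grab('side','s5')
A=cv2.resize(cv2.imread('pics/s5.png')[215:325,205:325],(600,550),interpolation=cv2.INTER_CUBIC); cv2.imwrite('pics/s5c.png',A)
```

```text
cmd [ 506.95 -333.85  132.5 ] -4.6080000000000005 meas [ 507.01 -333.86  132.53] jaw yaw -4.61 tilt 0.02 F [ 0.24  1.05 -0.12] w 25.38 t 5.1
```

View pics/s5c.png

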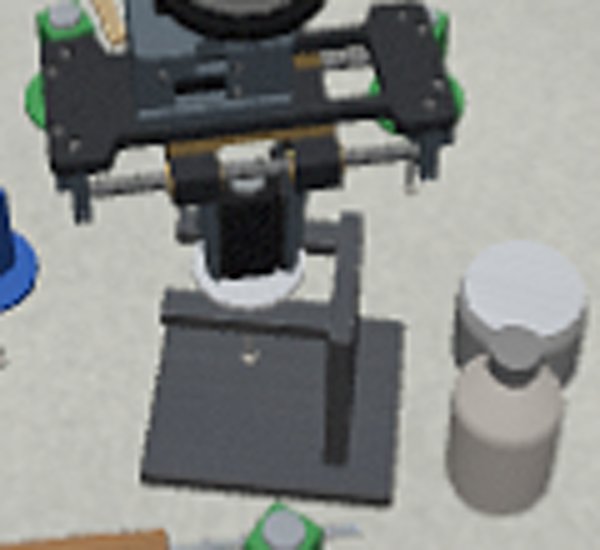

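View pics/w5.png

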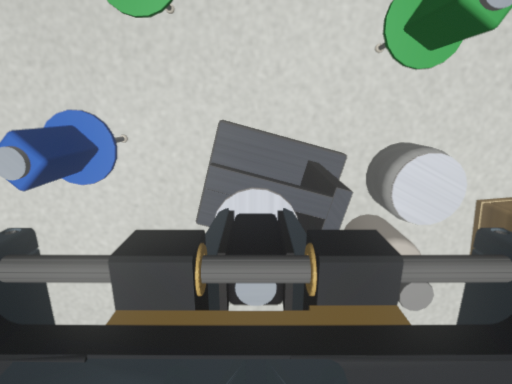

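Gripped with the width at 25.4 mm and the flange still on the prongs. Now I'll lift it straight up.

Emit:
send_rows --commands '[[[-0.05, 0, 0, 0, 0, 0], [-0.2, 0, 0, 0, 0, 0], [-0.45, 0, 0, 0, 0, 0], [-0.7, 0, 0, 0, 0, 0], [-0.9, 0, 0, 0, 0, 0], [-1, 0, 0, 0, 0, 0], [-1, 0, 0, 0, 0, 0]]]'

```text
time_s: 6.08
ee_pos: [507.2, -334.0, 233.4]
ee_rot: [-29.3, 89.9, -33.9]
force: [0.4, -0.2, -1.6]
gripper_width: 25.5
```

Run:
```python
from h import *
did([-1,0,0]); grab('side','s6')
A=cv2.resize(cv2.imread('pics/s6.png')[185:305,205:325],(600,600),interpolation=cv2.INTER_CUBIC); cv2.imwrite('pics/s6c.png',A)
plan([507,0,265],.85);plan([507,184,265],.85)
```

```text
cmd [ 506.95 -333.85  232.5 ] -4.6080000000000005 meas [ 507.19 -334.04  233.39] jaw yaw -4.61 tilt 0.1 F [ 0.44 -0.17 -1.57] w 25.5 t 6.08
shift [-0.325   3.3277 -0.2677] turn x -0.0152 dist mm 335.4
shift [-0.325   5.1618 -0.4155] turn x -0.0152 dist mm 518.9
```

View pics/s6c.png

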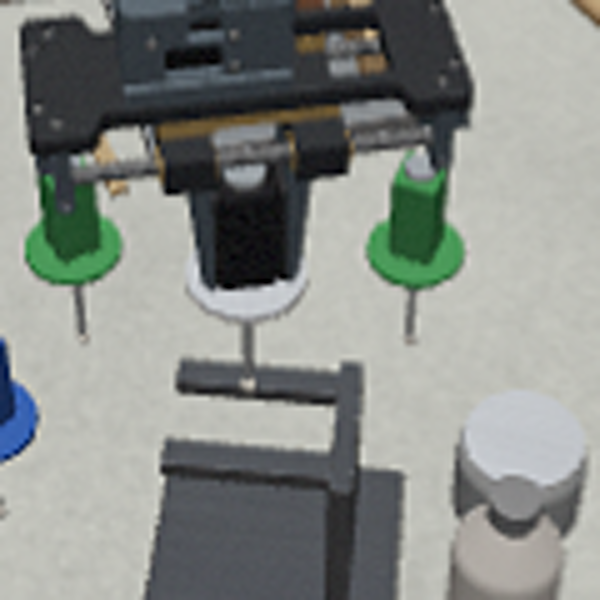

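Run:
```python
from h import *
plan([507,-250,265],.86)
c=getc();setc([507,-250,265],.86);plan([507,184,265],.86); setc(c['pos'],c['psi'])
```

```text
shift [-0.325   0.8358 -0.0668] turn x -0.0152 dist mm 89.9
shift [0.     4.3395 0.0651] turn x -0.0 dist mm 434.0
```

Emit:
send_rows --commands '[[[-0.15, 0.2, -0.02, -0.007, 0, 0], [-0.325, 0.5, -0.04, -0.0152, 0, 0], [-0.325, 0.836, -0.067, -0.0152, 0, 0]]]'

```text
time_s: 6.5
ee_pos: [507.5, -248.5, 266.7]
ee_rot: [-13.7, 89.8, -12.7]
force: [-0.6, 0.2, -1.5]
gripper_width: 25.8
```

Emit:
send_rows --commands '[[[0, 0.43, 0.01, 0, 0, 0], [0, 0.9, 0.013, 0, 0, 0]]]'

```text
time_s: 6.75
ee_pos: [506.4, -157.7, 265.3]
ee_rot: [93.5, 90.0, 94.5]
force: [0.5, 0.8, -1.6]
gripper_width: 25.9
```

Emit:
send_rows --commands '[[[0, 0.45, 0.01, 0, 0, 0], [0, 0.9, 0.013, 0, 0, 0]]]'

```text
time_s: 7.0
ee_pos: [506.1, -67.4, 265.4]
ee_rot: [92.3, 90.0, 93.3]
force: [0.3, -0.8, -2.1]
gripper_width: 25.8
```

Emit:
send_rows --commands '[[[0, 0.45, 0.01, 0, 0, 0], [0, 0.9, 0.013, 0, 0, 0]]]'

```text
time_s: 7.25
ee_pos: [505.9, 22.4, 265.4]
ee_rot: [100.4, 90.0, 101.3]
force: [0.3, 0.4, -1.8]
gripper_width: 25.9
```

Emit:
send_rows --commands '[[[0, 0.45, 0.01, 0, 0, 0], [0, 0.9, 0.013, 0, 0, 0]]]'

```text
time_s: 7.5
ee_pos: [505.6, 112.4, 265.4]
ee_rot: [122.9, 90.0, 123.9]
force: [0.5, 0.8, -2.0]
gripper_width: 25.6
```

Emit:
send_rows --commands '[[[0.2, 0.4, 0.01, 0, 0, 0], [0.5, 0.74, 0.013, 0, 0, 0], [0.9, 0.74, 0.013, 0, 0, 0], [0.9, 0.74, 0.013, 0, 0, 0], [0.9, 0.74, 0.013, 0, 0, 0]]]'

```text
time_s: 8.12
ee_pos: [507.5, 184.5, 176.6]
ee_rot: [21.1, 89.9, 22.0]
force: [0.9, -0.8, -2.1]
gripper_width: 25.9
```

Run:
```python
from h import *
did([-.325,.836,-.067],-.0152); did([.9,4.34,.065]); grab('side','s7'); grab('scene','c7'); grab('wrist','w7')
A=cv2.resize(cv2.imread('pics/s7.png')[110:230,180:300],(400,400),interpolation=cv2.INTER_CUBIC)
B=cv2.resize(cv2.imread('pics/c7.png')[80:230,230:380],(400,400),interpolation=cv2.INTER_CUBIC)
cv2.imwrite('pics/s7c.png',np.hstack([A,B])); plan([512,184,125.5],.87)
print(env.state()['force'],env.state()['ee_pos'])
```

```text
cmd [ 506.98 -249.98  265.  ] 0.8639999999999999 meas [507.48 184.46 176.6 ] jaw yaw 0.89 tilt 0.13 F [ 0.9  -0.78 -2.15] w 25.92 t 8.12
cmd [506.94 184.07 175.  ] 0.8639999999999999 meas [507.48 184.46 176.6 ] jaw yaw 0.89 tilt 0.13 F [ 0.9  -0.78 -2.15] w 25.92 t 8.12
shift [ 0.495  -0.0015  0.0506] turn x -0.0 dist mm 49.8
[-0.00641548 -0.11395899 -1.53990559] [507.92791066 184.14778251 176.93770975]
```

View pics/s7c.png

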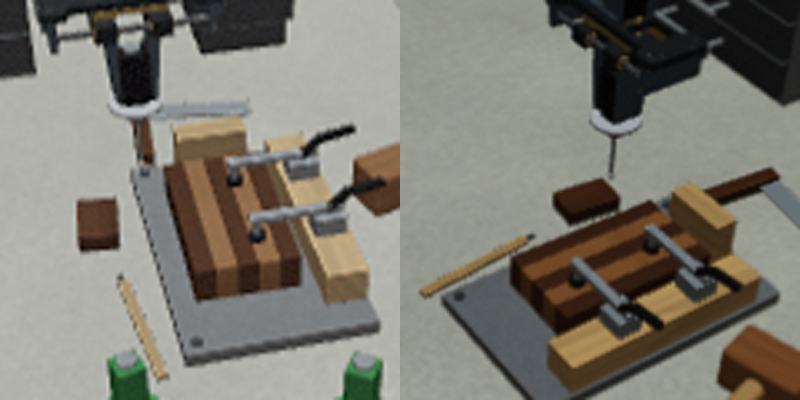

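View pics/w7.png

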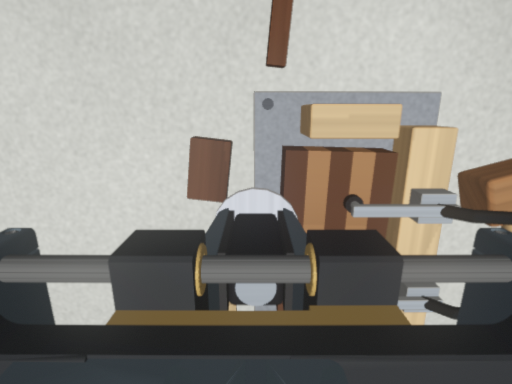

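Emit:
send_rows --commands '[[[0.25, 0, 0.03, 0, 0, 0], [0.495, 0, 0.05, 0, 0, 0], [0.495, 0, 0.05, 0, 0, 0], [0.495, 0, 0.1, 0, 0, 0], [0.495, 0, 0.16, 0, 0, 0], [0.495, 0, 0.19, 0, 0, 0], [0.495, 0, 0.19, 0, 0, 0], [0.495, 0, 0.19, 0, 0, 0]]]'

```text
time_s: 9.28
ee_pos: [525.8, 184.3, 125.5]
ee_rot: [-140.7, 90.0, -139.8]
force: [0.2, 0.5, -1.4]
gripper_width: 25.8
```

```bash
cat >> h.py <<'E'
def favg(n=3):
    F=[env.state()['force']]
    for _ in range(n): env.grab_frame('wrist'); F.append(env.state()['force'])
    return np.mean(F,0).round(2),np.std(F,0).round(2)
E
python3 - <<'E'
from h import *
did([.495,0,.19]); print(favg(3)); grab('side','s8');grab('scene','c8')
A=cv2.resize(cv2.imread('pics/s8.png')[130:230,190:290],(400,400),interpolation=cv2.INTER_CUBIC)
B=cv2.resize(cv2.imread('pics/c8.png')[110:230,250:370],(400,400),interpolation=cv2.INTER_CUBIC)
cv2.imwrite('pics/s8c.png',np.hstack([A,B])); print(env.state()['ee_pos'])
E
```

```text
cmd [525.94 184.36 125.5 ] 0.8639999999999999 meas [525.83 184.35 125.52] jaw yaw 0.87 tilt 0.0 F [ 0.18  0.49 -1.43] w 25.76 t 9.28
(array([ 0.25,  0.23, -1.43]), array([0.17, 0.23, 0.84]))
[525.80539071 184.36223178 125.48758637]
```

View pics/s8c.png

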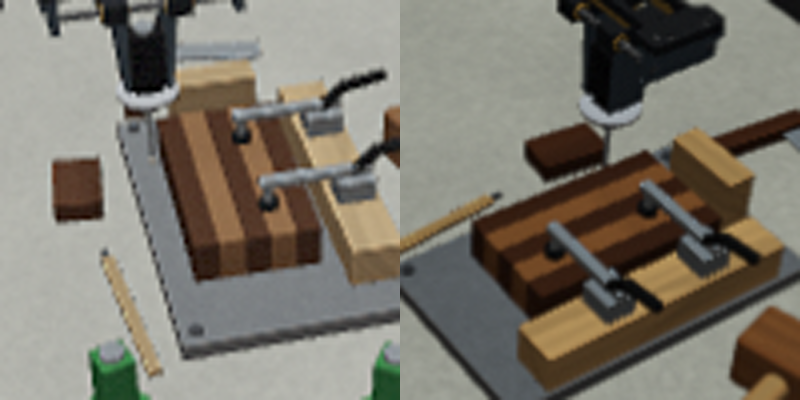

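Emit:
send_rows --commands '[[[0, 0, 0.02, 0, 0, 0], [0, 0, 0.04, 0, 0, 0], [0, 0, 0.06, 0, 0, 0], [0, 0, 0.06, 0, 0, 0]]]'

```text
time_s: 10.02
ee_pos: [532.2, 184.5, 125.5]
ee_rot: [1.4, 90.0, 2.2]
force: [-0.4, 0.0, -0.8]
gripper_width: 25.9
```

Emit:
send_rows --commands '[[[0, 0, 0.01, 0, 0, 0], [0, 0, 0.02, 0, 0, 0]]]'

```text
time_s: 10.28
ee_pos: [533.7, 184.4, 125.4]
ee_rot: [-168.9, 90.0, -168.1]
force: [-0.7, -0.2, -0.7]
gripper_width: 25.6
```

Run:
```python
from h import *
did([0,0,.08]); print(favg(2),env.state()['ee_pos'])
```

```text
cmd [533.94 184.48 125.5 ] 0.8639999999999999 meas [533.68 184.42 125.42] jaw yaw 0.86 tilt 0.04 F [-0.7  -0.17 -0.67] w 25.63 t 10.28
(array([-0.19,  0.17, -0.49]), array([0.83, 0.26, 0.19])) [533.70519951 184.421856   125.41967985]
```

Emit:
send_rows --commands '[[[0, 0, 0.01, 0, 0, 0], [0, 0, 0.01, 0, 0, 0]]]'

```text
time_s: 10.62
ee_pos: [534.6, 184.5, 125.4]
ee_rot: [-172.7, 90.0, -171.8]
force: [-1.4, 0.8, -1.4]
gripper_width: 26.0
```

Run:
```python
from h import *
did([0,0,.01]); print(favg(3),env.state()['ee_pos'],env.state()['torque'])
```

```text
cmd [534.94 184.49 125.5 ] 0.8639999999999999 meas [534.57 184.47 125.42] jaw yaw 0.86 tilt 0.05 F [-1.42  0.76 -1.37] w 26.03 t 10.62
(array([-1.46,  0.24, -0.98]), array([0.31, 0.38, 0.41])) [534.66534736 184.46670176 125.43436657] [-0.02122688  0.43326937 -0.00590659]
```

Emit:
send_rows --commands '[[[0, 0, 0.01, 0, 0, 0], [0, 0, 0.01, 0, 0, 0], [0, 0, 0.01, 0, 0, 0]]]'

```text
time_s: 11.15
ee_pos: [535.7, 184.5, 125.4]
ee_rot: [-172.9, 90.0, -172.1]
force: [-1.6, 0.5, -0.3]
gripper_width: 26.0
```

Run:
```python
from h import *
did([0,0,.01]); print(favg(5),env.state()['ee_pos'],env.state()['torque'])
```

```text
cmd [535.94 184.51 125.5 ] 0.8639999999999999 meas [535.67 184.49 125.43] jaw yaw 0.86 tilt 0.03 F [-1.57  0.45 -0.26] w 26.05 t 11.15
(array([-2.48,  0.01, -0.35]), array([0.65, 0.62, 0.6 ])) [535.80483417 184.47382741 125.45617596] [-0.02276077  0.74097074 -0.0120924 ]
```

Emit:
send_rows --commands '[[[0, 0, 0, 0, 0, 0], [0, 0, 0, 0, 0, 0], [0, 0, 0, 0, 0, 0]]]'

```text
time_s: 11.78
ee_pos: [535.9, 184.5, 125.4]
ee_rot: [-158.8, 90.0, -158.0]
force: [-3.3, 0.7, -1.1]
gripper_width: 25.7
```

Run:
```python
from h import *
did([0,0,0]); print(favg(6),env.state()['ee_pos'],env.state()['torque']); grab('side','s9')
cv2.imwrite('pics/s9c.png',cv2.resize(cv2.imread('pics/s9.png')[130:230,190:290],(600,600),interpolation=cv2.INTER_CUBIC))
```

```text
cmd [535.94 184.51 125.5 ] 0.8639999999999999 meas [535.88 184.5  125.45] jaw yaw 0.86 tilt 0.01 F [-3.28  0.73 -1.15] w 25.7 t 11.78
(array([-2.66, -0.11, -0.77]), array([0.39, 0.53, 0.43])) [535.91913175 184.53373671 125.48415364] [-0.02052532  0.77969499 -0.00439941]
```

View pics/s9c.png

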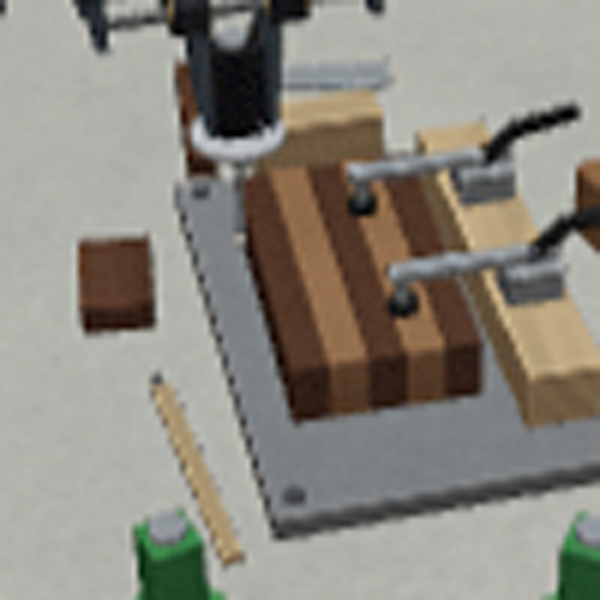

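Emit:
send_rows --commands '[[[0, 0, -0.08, 0, 0, 0], [0, 0, -0.2, 0, 0, 0], [0, 0, -0.2, 0, 0, 0], [0, -0.3, -0.2, 0, 0, 0], [0, -0.65, -0.2, 0, 0, 0]]]'

```text
time_s: 12.75
ee_pos: [517.6, 119.0, 125.8]
ee_rot: [3.3, 89.9, 4.2]
force: [-0.3, -0.3, -1.2]
gripper_width: 25.8
```

Emit:
send_rows --commands '[[[0, -0.35, 0, 0, 0, 0], [0, -0.65, 0, 0, 0, 0], [0, -0.65, 0.03, 0, 0, 0], [0, -0.65, 0.07, 0, 0, 0], [0, -0.65, 0.07, 0, 0, 0], [0, -0.65, 0.07, 0, 0, 0]]]'

```text
time_s: 13.5
ee_pos: [524.9, 55.1, 125.4]
ee_rot: [109.9, 90.0, 110.8]
force: [-0.0, 0.9, -1.7]
gripper_width: 25.5
```

Run:
```python
from h import *
did([0,-1.3,-.13]); print(favg(3),env.state()['ee_pos'],env.state()['torque'])
```

```text
cmd [524.9   54.33 125.5 ] 0.8639999999999999 meas [524.9   55.05 125.42] jaw yaw 0.93 tilt 0.0 F [-0.01  0.88 -1.7 ] w 25.5 t 13.5
(array([ 0.19, -0.03, -1.44]), array([0.34, 0.57, 0.54])) [524.79110745  54.72764228 125.4502874 ] [-0.0001627  -0.04430503  0.02586174]
```

Emit:
send_rows --commands '[[[0, 0, 0.03, 0, 0, 0], [0, 0, 0.055, 0, 0, 0], [0, 0, 0.07, 0, 0, 0], [0, 0, 0.08, 0, 0, 0], [0, 0, 0.08, 0, 0, 0]]]'

```text
time_s: 14.28
ee_pos: [532.6, 54.4, 125.4]
ee_rot: [-178.3, 90.0, -177.4]
force: [-1.4, -0.3, -1.6]
gripper_width: 26.0
```

Run:
```python
from h import *
did([0,0,.08]); print(favg(3),env.state()['ee_pos'],env.state()['torque'])
```

```text
cmd [532.9   54.45 125.5 ] 0.8639999999999999 meas [532.6   54.39 125.39] jaw yaw 0.86 tilt 0.04 F [-1.39 -0.27 -1.6 ] w 26.05 t 14.28
(array([-1.13,  0.  , -1.92]), array([0.24, 0.41, 0.32])) [532.63150515  54.40130534 125.40980663] [-0.03349675  0.2818318  -0.03158435]
```

Emit:
send_rows --commands '[[[0, 0, 0.007, 0, 0, 0], [0, 0, 0.013, 0, 0, 0], [0, 0, 0.013, 0, 0, 0], [0, 0, 0.013, 0, 0, 0]]]'

```text
time_s: 14.92
ee_pos: [533.9, 54.5, 125.4]
ee_rot: [-176.2, 90.0, -175.3]
force: [-1.8, -0.0, -0.6]
gripper_width: 25.6
```

Run:
```python
from h import *
did([0,0,.013]); print(favg(5),env.state()['ee_pos'],env.state()['torque'])
```

```text
cmd [534.2   54.47 125.5 ] 0.8639999999999999 meas [533.93  54.46 125.41] jaw yaw 0.87 tilt 0.03 F [-1.84 -0.05 -0.6 ] w 25.6 t 14.93
(array([-1.76, -0.04, -1.23]), array([0.18, 0.34, 0.65])) [534.06795822  54.4466568  125.45340731] [-0.02317185  0.53546548  0.05604226]
```

Emit:
send_rows --commands '[[[0, 0, 0.006, 0, 0, 0], [0, 0, 0.006, 0, 0, 0], [0, 0, 0.006, 0, 0, 0], [0, 0, 0.006, 0, 0, 0], [0, 0, 0.006, 0, 0, 0]]]'

```text
time_s: 15.8
ee_pos: [534.7, 54.5, 125.5]
ee_rot: [-168.9, 90.0, -168.0]
force: [-2.6, 0.3, -2.0]
gripper_width: 25.7
```

Run:
```python
from h import *
did([0,0,.006]); print(favg(7),env.state()['ee_pos'],env.state()['torque'])
```

```text
cmd [534.8   54.48 125.5 ] 0.8639999999999999 meas [534.71  54.47 125.47] jaw yaw 0.86 tilt 0.01 F [-2.63  0.28 -1.97] w 25.69 t 15.8
(array([-2.74,  0.08, -1.58]), array([0.49, 0.52, 0.24])) [534.74826266  54.46056611 125.47372098] [0.00345975 0.74576778 0.06068993]
```

Emit:
send_rows --commands '[[[0, 0, -0.08, 0, 0, 0], [0, 0, -0.2, 0, 0, 0], [0, -0.1, -0.2, 0, 0, 0], [0, -0.4, -0.2, -0.025, 0, 0], [0, -0.7, -0.2, -0.05, 0, 0], [0, -0.7, -0.1, -0.075, 0, 0], [0, -0.7, 0.1, -0.1, 0, 0], [0, -0.7, 0.3, -0.125, 0, 0], [0, -0.7, 0.5, -0.15, 0, 0], [0, -0.7, 0.5, -0.175, 0, 0], [0, -0.7, 0.5, -0.2, 0, 0], [0, -0.7, 0.5, -0.225, 0, 0], [0, -0.7, 0.5, -0.25, 0, 0], [0, -0.7, 0.5, -0.25, 0, 0], [0, -0.7, 0.5, -0.25, 0, 0]]]'

```text
time_s: 18.02
ee_pos: [586.1, -15.1, 125.6]
ee_rot: [-99.5, 90.0, -8.7]
force: [-0.4, -0.2, -1.8]
gripper_width: 26.1
```

Run:
```python
from h import *
did([0,-.7,.5],-.25); im,d,K=grab('wrist','w10'); print(favg(2),env.state()['ee_pos'],env.state()['torque'],env.state()['qpos'].round(0)); plan([583.4,14,125.5],90.864)
```

```text
cmd [585.85 -14.76 125.5 ] 90.864 meas [586.07 -15.12 125.61] jaw yaw 90.72 tilt 0.04 F [-0.39 -0.2  -1.78] w 26.06 t 18.02
(array([ 0.22, -0.2 , -2.34]), array([0.46, 0.22, 0.34])) [585.91083401 -14.89125005 125.54861088] [ 0.13951954 -0.01960132  0.02166027] [ -3.  23.  96.  -0.  61. -93.]
shift [-0.      0.0201  0.288 ] turn x -0.0 dist mm 28.9
```

View pics/w10.png

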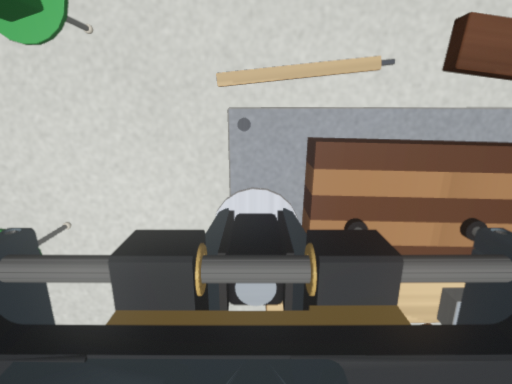

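Emit:
send_rows --commands '[[[0, 0.02, 0.15, 0, 0, 0], [0, 0.02, 0.29, 0, 0, 0], [0, 0.02, 0.35, 0, 0, 0], [0, 0.02, 0.37, 0, 0, 0], [0, 0.02, 0.37, 0, 0, 0]]]'

```text
time_s: 18.8
ee_pos: [583.3, 22.4, 125.5]
ee_rot: [-155.2, 90.0, -64.3]
force: [0.2, 0.4, -1.3]
gripper_width: 25.6
```

Run:
```python
from h import *
did([0,.02,.37]); print(favg(3),env.state()['ee_pos'],env.state()['torque'])
```

```text
cmd [583.29  22.2  125.5 ] 90.864 meas [583.32  22.35 125.48] jaw yaw 90.89 tilt 0.01 F [ 0.18  0.45 -1.29] w 25.63 t 18.8
(array([-0.02,  0.38, -1.46]), array([0.43, 0.5 , 0.37])) [583.32334888  21.93829529 125.4897814 ] [ 0.12646597 -0.04784539 -0.01295096]
```

Emit:
send_rows --commands '[[[0, 0, 0.02, 0, 0, 0], [0, 0, 0.04, 0, 0, 0], [0, 0, 0.055, 0, 0, 0], [0, 0, 0.06, 0, 0, 0], [0, 0, 0.06, 0, 0, 0]]]'

```text
time_s: 19.58
ee_pos: [583.2, 28.1, 125.5]
ee_rot: [-154.6, 90.0, -63.7]
force: [0.4, -0.1, -2.0]
gripper_width: 26.2
```

Run:
```python
from h import *
did([0,0,.06]); print(favg(3),env.state()['ee_pos'],env.state()['torque'])
```

```text
cmd [583.2  28.2 125.5] 90.864 meas [583.21  28.12 125.52] jaw yaw 90.87 tilt 0.02 F [ 0.4  -0.11 -2.  ] w 26.21 t 19.57
(array([ 0.23, -0.4 , -1.79]), array([0.15, 0.56, 0.28])) [583.21765659  28.12523376 125.53020774] [-0.05420179 -0.03605762  0.04200371]
```

Emit:
send_rows --commands '[[[0, 0, 0.007, 0, 0, 0], [0, 0, 0.014, 0, 0, 0], [0, 0, 0.018, 0, 0, 0], [0, 0, 0.018, 0, 0, 0], [0, 0, 0.018, 0, 0, 0]]]'

```text
time_s: 20.35
ee_pos: [583.2, 29.8, 125.5]
ee_rot: [-152.7, 90.0, -61.8]
force: [0.4, -2.4, -0.7]
gripper_width: 25.5
```

Run:
```python
from h import *
did([0,0,.018]); print(favg(5),env.state()['ee_pos'],env.state()['torque'])
```

```text
cmd [583.17  30.   125.5 ] 90.864 meas [583.21  29.83 125.52] jaw yaw 90.86 tilt 0.02 F [ 0.42 -2.44 -0.68] w 25.53 t 20.35
(array([-0.16, -2.21, -0.93]), array([0.57, 0.57, 0.23])) [583.17847774  29.93770572 125.50884084] [-0.48395526 -0.07574515 -0.04495751]
```

Emit:
send_rows --commands '[[[0, 0, 0.004, 0, 0, 0], [0, 0, 0.004, 0, 0, 0], [0, 0, 0.004, 0, 0, 0], [0, 0, 0.004, 0, 0, 0], [0, 0, 0.004, 0, 0, 0], [0, 0, 0.004, 0, 0, 0]]]'

```text
time_s: 21.35
ee_pos: [583.2, 30.4, 125.5]
ee_rot: [-106.9, 90.0, -16.0]
force: [-0.3, -2.0, -0.3]
gripper_width: 25.4
```

Run:
```python
from h import *
did([0,0,.004]); print(favg(6),env.state()['ee_pos'],env.state()['torque']); grab('side','s11')
cv2.imwrite('pics/s11c.png',cv2.resize(cv2.imread('pics/s11.png')[130:230,190:290],(600,600),interpolation=cv2.INTER_CUBIC))
```

```text
cmd [583.17  30.4  125.5 ] 90.864 meas [583.19  30.39 125.51] jaw yaw 90.87 tilt 0.01 F [-0.32 -2.05 -0.35] w 25.38 t 21.35
(array([-0.09, -2.26, -0.94]), array([0.34, 0.52, 0.48])) [583.20851081  30.40145752 125.53896115] [-0.53245293 -0.06292639 -0.03659412]
```

View pics/s11c.png

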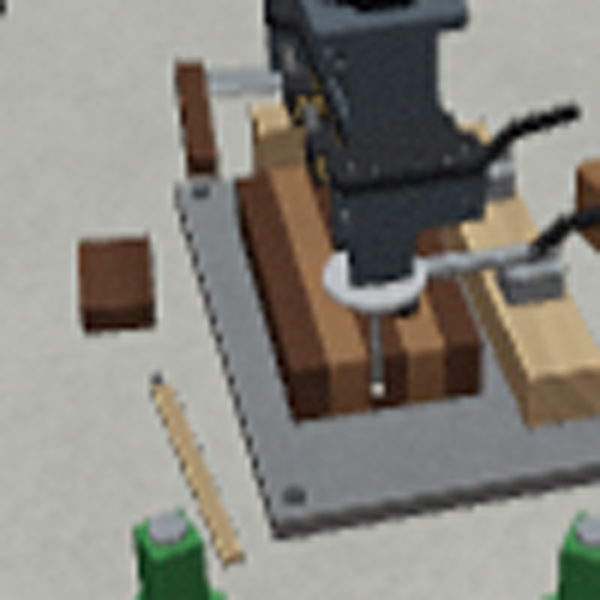

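Emit:
send_rows --commands '[[[0, 0, -0.06, 0, 0, 0], [0, 0, -0.2, 0, 0, 0], [-0.1, 0, -0.4, 0.015, 0, 0], [-0.35, 0.1, -0.5, 0.04, 0, 0], [-0.65, 0.2, -0.6, 0.065, 0, 0], [-0.9, 0.35, -0.7, 0.09, 0, 0], [-1, 0.5, -0.8, 0.115, 0, 0], [-1, 0.6, -0.9, 0.14, 0, 0], [-1, 0.7, -1, 0.165, 0, 0], [-1, 0.76, -1, 0.19, 0, 0], [-1, 0.76, -1, 0.215, 0, 0], [-1, 0.76, -1, 0.24, 0, 0], [-1, 0.76, -1, 0.2652, 0, 0], [-1, 0.76, -1, 0.2652, 0, 0]]]'

```text
time_s: 23.45
ee_pos: [508.5, -71.1, 225.4]
ee_rot: [98.6, 90.0, 94.0]
force: [0.1, 0.7, -2.9]
gripper_width: 25.8
```

Run:
```python
from h import *
did([-1,.76,-1],.2652); plan([506.95,-333.85,265],-4.608)
```

```text
cmd [508.68 -70.73 225.5 ] -4.60799999999999 meas [508.49 -71.11 225.42] jaw yaw -4.54 tilt 0.03 F [ 0.11  0.69 -2.86] w 25.79 t 23.45
shift [-0.395  -2.6241  0.1941] turn x -0.0 dist mm 266.1
```

Emit:
send_rows --commands '[[[-0.395, -0.3, 0.02, 0, 0, 0], [-0.395, -0.6, 0.04, 0, 0, 0], [-0.395, -0.9, 0.07, 0, 0, 0]]]'

```text
time_s: 23.82
ee_pos: [508.4, -162.1, 265.5]
ee_rot: [5.8, 89.9, 1.4]
force: [0.6, 0.3, -0.6]
gripper_width: 25.9
```

Emit:
send_rows --commands '[[[0, -0.4, 0.03, 0, 0, 0], [0, -0.8, 0.06, 0, 0, 0]]]'

```text
time_s: 24.08
ee_pos: [507.8, -242.5, 265.0]
ee_rot: [56.0, 90.0, 51.6]
force: [1.3, 0.2, -2.0]
gripper_width: 25.5
```

Emit:
send_rows --commands '[[[0, -0.4, 0.03, 0, 0, 0], [0, -0.7, 0.05, 0, 0, 0], [0, -0.9241, 0.0641, 0, 0, 0], [0, -0.9241, 0.0641, 0, 0, 0], [0, -0.9241, 0.0641, 0, 0, 0], [0, -0.9241, 0.0641, 0, 0, 0]]]'

```text
time_s: 24.82
ee_pos: [507.1, -332.8, 265.2]
ee_rot: [59.6, 90.0, 55.1]
force: [0.5, -0.4, -1.3]
gripper_width: 26.0
```

Run:
```python
from h import *
did([-.395,-2.6241,.1941]); grab('side','s12'); grab('wrist','w12'); print(env.state()['ee_pos'])
A=cv2.resize(cv2.imread('pics/s12.png')[175:315,195:335],(560,560),interpolation=cv2.INTER_CUBIC); cv2.imwrite('pics/s12c.png',A)
```

```text
cmd [ 506.95 -333.85  265.  ] -4.60799999999999 meas [ 507.09 -332.81  265.18] jaw yaw -4.52 tilt 0.03 F [ 0.48 -0.41 -1.29] w 25.96 t 24.82
[ 507.11941656 -332.99088488  265.23172977]
```

View pics/s12c.png

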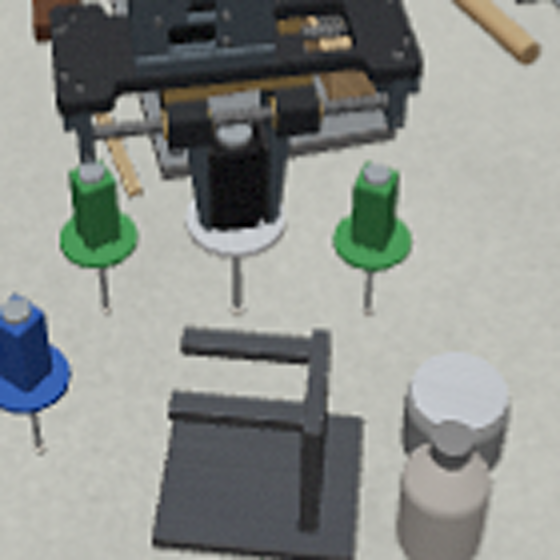

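View pics/w12.png

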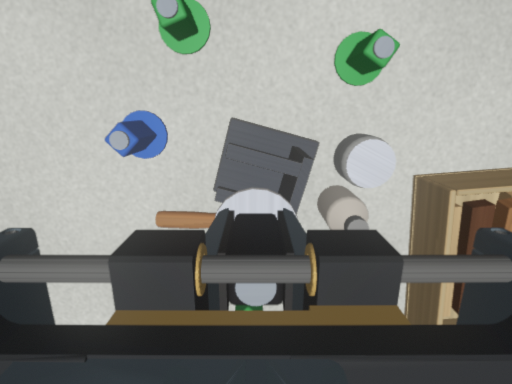

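Emit:
send_rows --commands '[[[0.2, 0, 0, 0, 0, 0], [0.45, 0, 0, 0, 0, 0], [0.7, 0, 0, 0, 0, 0], [0.9, 0, 0, 0, 0, 0], [1, 0, 0, 0, 0, 0], [1, 0, 0, 0, 0, 0], [1, 0, 0, 0, 0, 0]]]'

```text
time_s: 25.8
ee_pos: [507.5, -334.1, 166.0]
ee_rot: [-27.2, 89.9, -31.8]
force: [-0.1, 1.0, -1.1]
gripper_width: 26.0
```

Run:
```python
from h import *
did([1,0,0]); grab('side','s13');grab('scene','c13'); print(env.state()['ee_pos'])
A=cv2.resize(cv2.imread('pics/s13.png')[200:310,195:305],(400,400),interpolation=cv2.INTER_CUBIC)
B=cv2.resize(cv2.imread('pics/c13.png')[150:260,90:200],(400,400),interpolation=cv2.INTER_CUBIC); cv2.imwrite('pics/s13c.png',np.hstack([A,B]))
```

```text
cmd [ 506.95 -333.85  165.  ] -4.60799999999999 meas [ 507.54 -334.09  166.03] jaw yaw -4.6 tilt 0.11 F [-0.05  1.04 -1.11] w 25.97 t 25.8
[ 507.48496062 -334.11374036  166.00946098]
```

View pics/s13c.png

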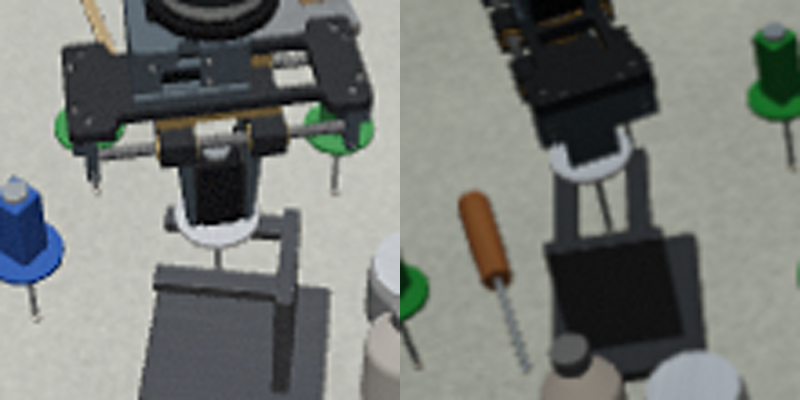

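Emit:
send_rows --commands '[[[0.12, 0, 0, 0, 0, 0], [0.22, 0, 0, 0, 0, 0], [0.28, 0, 0, 0, 0, 0], [0.315, 0, 0, 0, 0, 0], [0.315, 0, 0, 0, 0, 0], [0.315, 0, 0, 0, 0, 0]]]'

```text
time_s: 26.65
ee_pos: [507.1, -334.0, 133.7]
ee_rot: [-21.8, 90.0, -26.4]
force: [0.1, -0.5, -1.4]
gripper_width: 25.7
```

Run:
```python
from h import *
did([.315,0,0]); print(favg(3),env.state()['ee_pos'])
```

```text
cmd [ 506.95 -333.85  133.5 ] -4.60799999999999 meas [ 507.13 -333.96  133.75] jaw yaw -4.61 tilt 0.04 F [ 0.13 -0.48 -1.43] w 25.68 t 26.65
(array([-0.17, -0.2 , -1.6 ]), array([0.22, 0.26, 0.5 ])) [ 507.0420017  -333.92944045  133.72913871]
```

Emit:
send_rows --commands '[[[0.005, 0, 0, 0, 0, 0], [0.01, 0, 0, 0, 0, 0], [0.01, 0, 0, 0, 0, 0], [0.01, 0, 0, 0, 0, 0]]]'

```text
time_s: 27.3
ee_pos: [507.0, -333.9, 132.5]
ee_rot: [-4.7, 90.0, -9.3]
force: [-0.4, 0.0, -1.8]
gripper_width: 25.7
```

Run:
```python
from h import *
did([.01,0,0]); print(favg(3),env.state()['ee_pos'])
```

```text
cmd [ 506.95 -333.85  132.5 ] -4.60799999999999 meas [ 506.98 -333.86  132.5 ] jaw yaw -4.61 tilt 0.01 F [-0.42  0.   -1.75] w 25.72 t 27.3
(array([-0.07, -0.16, -1.74]), array([0.34, 0.29, 0.25])) [ 506.98677774 -333.87726573  132.51017981]
```

Emit:
send_rows --commands '[[[0.005, 0, 0, 0, 0, 0], [0.005, 0, 0, 0, 0, 0], [0.005, 0, 0, 0, 0, 0]]]'

```text
time_s: 27.82
ee_pos: [507.0, -333.9, 132.5]
ee_rot: [-24.6, 90.0, -29.2]
force: [-1.0, 0.4, 3.4]
gripper_width: 25.9
```

Run:
```python
from h import *
did([.005,0,0]); print(favg(3),env.state()['ee_pos']); grab('side','s14'); cv2.imwrite('pics/s14c.png',cv2.resize(cv2.imread('pics/s14.png')[215:315,205:305],(600,600),interpolation=cv2.INTER_CUBIC))
```

```text
cmd [ 506.95 -333.85  132.  ] -4.60799999999999 meas [ 506.97 -333.85  132.5 ] jaw yaw -4.61 tilt 0.03 F [-1.03  0.39  3.43] w 25.88 t 27.82
(array([-1.16,  0.54,  4.32]), array([0.38, 0.23, 0.77])) [ 506.98060619 -333.91305016  132.48586585]
```

View pics/s14c.png

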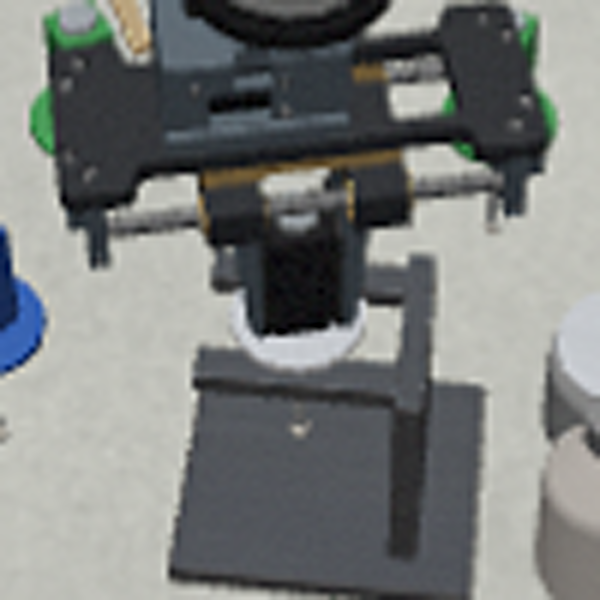

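Seated: contact force is about 6 N up and the flange is on the prongs. Releasing now.

Emit:
send_rows --commands '[[[-0.003, 0, 0, 0, 0, 0], [-0.003, 0, 0, 0, 0, 0], [-0.003, 0, 0, 0, 0, 0], [-0.003, 0, 0, 0, 0, 0], [-0.003, 0, 0, 0, 0, 0], [-0.003, 0, 0, 0, 0, 0], [-0.003, 0, 0, 0, 0, 0]]]' --jaw -1

```text
time_s: 28.9
ee_pos: [507.0, -333.8, 132.3]
ee_rot: [7.7, 90.0, 3.1]
force: [-0.1, -0.5, -0.2]
gripper_width: 90.4
```

Run:
```python
from h import *
did([-.003,0,0]); grab('wrist','w15')
```

```text
cmd [ 506.95 -333.85  132.3 ] -4.60799999999999 meas [ 506.96 -333.84  132.26] jaw yaw -4.61 tilt 0.0 F [-0.08 -0.47 -0.18] w 90.4 t 28.9
```

View pics/w15.png

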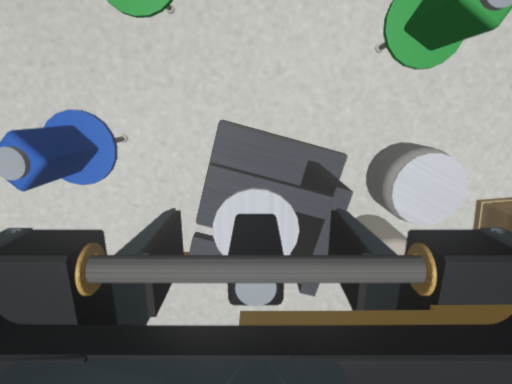

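Released; the probe is in place and the fingers are clear of it. Rising straight up.

Emit:
send_rows --commands '[[[-0.1, 0, 0, 0, 0, 0], [-0.4, 0, 0, 0, 0, 0], [-0.8, 0, 0, 0, 0, 0], [-1, 0, 0, 0, 0, 0]]]'

```text
time_s: 29.45
ee_pos: [507.8, -334.4, 235.7]
ee_rot: [-28.9, 89.7, -33.5]
force: [0.9, 1.0, 0.5]
gripper_width: 91.0
```

Emit:
send_rows --commands '[[[-0.5, -0.3, 0, 0, 0, 0], [-1, -0.75, 0, 0, 0, 0], [-1, -0.75, 0, 0, 0, 0], [-1, -0.75, 0, 0, 0, 0], [-1, -0.75, 0, 0, 0, 0]]]'

```text
time_s: 30.08
ee_pos: [500.6, -407.3, 330.7]
ee_rot: [137.9, 89.8, 133.4]
force: [0.3, 0.0, 0.5]
gripper_width: 91.0
```

Run:
```python
from h import *
did([-2,-.75,0]); grab('wrist','w16'); grab('side','s16'); grab('scene','c16')
A=cv2.imread('pics/w16.png')[40:190,180:330]; A=cv2.resize(A,(400,400),interpolation=cv2.INTER_CUBIC)
B=cv2.resize(cv2.imread('pics/s16.png')[210:330,195:315],(400,400),interpolation=cv2.INTER_CUBIC); cv2.imwrite('pics/f16.png',np.hstack([A,B]))
# bystander change
for n,a,b in(('scene','scene0','c16'),('side','side0','s16')):
    i=cv2.imread(f'pics/{a}.png');j=cv2.imread(f'pics/{b}.png'); D=cv2.absdiff(i,j).max(2)
    k,l,s,c=cv2.connectedComponentsWithStats((D>40).astype(np.uint8)); print(n,[(c[q].round().tolist(),int(s[q,4])) for q in range(1,k) if s[q,4]>25])
```

```text
cmd [ 500.92 -408.61  332.3 ] -4.60799999999999 meas [ 500.56 -407.25  330.71] jaw yaw -4.56 tilt 0.2 F [0.26 0.03 0.54] w 90.97 t 30.07
scene [([70.0, 12.0], 604), ([187.0, 19.0], 685), ([228.0, 2.0], 162), ([253.0, 13.0], 944), ([49.0, 18.0], 95), ([67.0, 38.0], 452), ([223.0, 35.0], 28), ([271.0, 96.0], 4008), ([85.0, 107.0], 3181), ([197.0, 57.0], 35), ([227.0, 62.0], 83), ([168.0, 72.0], 34), ([215.0, 90.0], 256), ([162.0, 93.0], 45)]
side [([15.0, 22.0], 1065), ([158.0, 19.0], 3712), ([185.0, 12.0], 114), ([255.0, 14.0], 181), ([107.0, 29.0], 124), ([300.0, 54.0], 31), ([108.0, 122.0], 3682), ([239.0, 138.0], 8477), ([277.0, 92.0], 609), ([49.0, 142.0], 1422), ([265.0, 117.0], 36), ([244.0, 119.0], 29), ([79.0, 183.0], 29), ([43.0, 220.0], 820)]
```

View pics/f16.png

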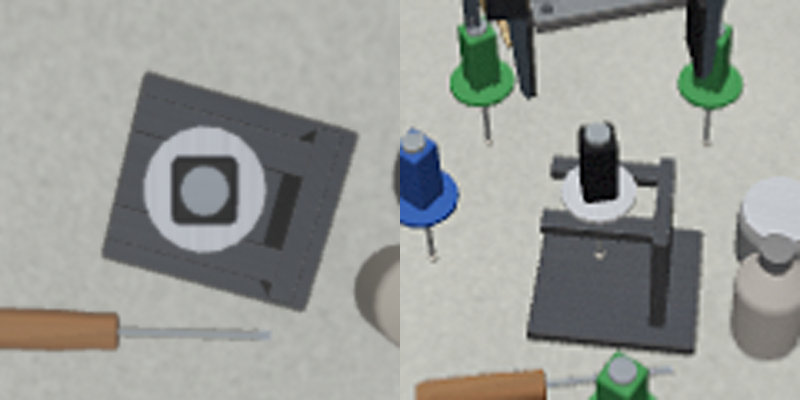

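View pics/c16.png

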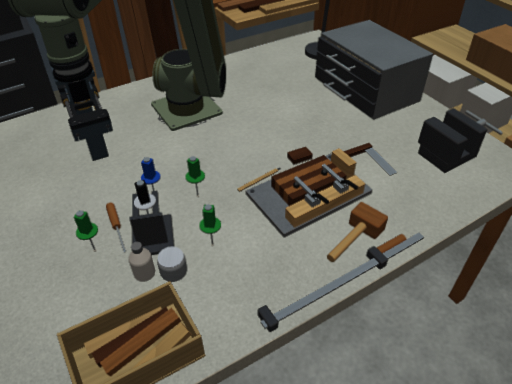

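The probe hangs upright in its fork, and nothing else on the bench shows any change. Handing in.

Run:
```python
from h import *
print(env.job_done(), env.state()['time_s'])
```

```text
the job is handed in; nothing more can be done
the job is handed in; nothing more can be done
```

I took the black edge probe from its fork and made all three touches in order, backing off after each. I then hung it back upright, let go and rose clear, and handed the job in at about 30 s of the 72 s allowed.

| Touch | Steady force | Surface found (world, mm) | From the earlier picture |
|---|---|---|---|
| Long edge near the stop block | about 2.6 N | x ≈ 537.3 at y 184 | 536.7 |
| Same edge, other end | about 2.6 N | x ≈ 536.2 at y 54 | 535.3 |
| End face | 2.2 to 2.4 N | y ≈ 32 at x 583 | 31.2 |

- **Board position:** against the drawing, the board sits about +5 mm in jig x and +7 mm in jig y. It is turned about -1.4° (-0.024 rad) to the jig.
- **Second touch:** it settled at about 1.8 N first, so I pressed in 0.6 mm more without losing contact.
- **Last checks:** the close views show the flange on the prongs, the probe upright and the gripper clear. Before-and-after pictures differ only where the arm itself shows. They cannot rule out a small shift where the arm hid part of the bench.
- **Sources of error:** single force readings were noisy, by about 0.5 N, so I averaged several and checked them against the wrist torque. The touch and picture positions disagree by up to 0.9 mm, within the 2 mm camera calibration.

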